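# Shut down the eyelet press and hold its valve-box cover ready for the screws

## Task

Make the bench press safe: press its stop button (mushroom head), then the air-dump button (small round cap), then try the start button (square cap) to prove it dead, one at a time. Then take up the valve-box cover and hold it level about a centimetre above the valve box's gasket, notch over the hose elbow, so that all four threaded holes show fully through its holes for a workmate to start the screws; it must not touch the press, and the other things on the bench stay where they are. Finish while still holding it there, steady: do not put it down or let go.

Things in the scene. Friction and masses are not known exactly. Their poses are not given: they have to be found in the camera images.
- press: bench eyelet press, fixed, grey-green; origin on the bench under its base's middle, x to its rear (away from the robot), y to its left end. Base x -100..100, y -220..220, 50 mm high; button console in front x -185..-100, y -25..205, 56 mm high; C-frame with air cylinder, 408 mm tall, over y -195..-105, x -85..135 (keep clear); valve box 110 (x) x 150 (y) mm about x 20, y 120
- seat (a point): centre of the open top of the valve box, at the top of its cork gasket, 102 mm above the bench; axes as the press. Outside 110 (x) x 150 (y) mm, opening 62 x 102 mm with valves inside. A brass hose elbow at the middle of the rear (+x) rim stands 4 mm above the gasket
- stop (a joint): stop button, in m: 0 up, 0.006 fully down; sprung, about 1.5 N starts it and 5 N takes it fully down; counts as pressed beyond 0.0035. Black mushroom head 40 mm across, the right-hand one of the three as the robot sees them
- stop_top (a point): middle of the stop button's head (78 mm above the bench when up)
- vent (a joint): air-dump button, same spring and travel as stop. Small round black cap 24 mm across, the left-hand one
- vent_top (a point): middle of the air-dump button's top (74 mm above the bench when up)
- start (a joint): start button, same spring and travel as stop. Square black cap 26 mm, the middle one; buttons are 70 mm apart, centre to centre
- start_top (a point): middle of the start button's top (74 mm above the bench when up)
- cover: valve-box cover, loose, flat on the bench, handle up, to the left of the press: bare aluminium plate 110 (x) x 150 (y) x 6 mm, about 0.4 kg, origin at the centre of its underside. Four 14 mm holes. Rear edge (+x) has a notch 30 mm wide, 18 mm deep that belongs over the hose elbow; fitted, its x and y point as the press's. Its axes start within 0.6 rad of the robot's
- cover_handle (a point): middle of the bar of the cover's dark steel bow handle: 12 x 12 mm square bar, 100 mm long along the cover's y, its centre 46 mm above the plate's underside, 34 mm free under it, posts at both ends leave 76 mm free between them
- tap0 (a point): left-hand front M6 threaded hole (6 mm, dark, in a 14 mm opening of the gasket) in the valve-box rim; the point is on its axis at gasket-top height, x -41, y 61 mm from seat
- tap1 (a point): right-hand front M6 threaded hole (6 mm, dark, in a 14 mm opening of the gasket) in the valve-box rim; the point is on its axis at gasket-top height, x -41, y -61 mm from seat
- tap2 (a point): left-hand rear M6 threaded hole (6 mm, dark, in a 14 mm opening of the gasket) in the valve-box rim; the point is on its axis at gasket-top height, x 41, y 61 mm from seat
- tap3 (a point): right-hand rear M6 threaded hole (6 mm, dark, in a 14 mm opening of the gasket) in the valve-box rim; the point is on its axis at gasket-top height, x 41, y -61 mm from seat
- hole0 (a point): left-hand front 14 mm hole of the cover at its underside, x -41, y 61 mm from the cover's origin; belongs over tap0
- hole1 (a point): right-hand front 14 mm hole of the cover at its underside, x -41, y -61 mm from the cover's origin; belongs over tap1
- hole2 (a point): left-hand rear 14 mm hole of the cover at its underside, x 41, y 61 mm from the cover's origin; belongs over tap2
- hole3 (a point): right-hand rear 14 mm hole of the cover at its underside, x 41, y -61 mm from the cover's origin; belongs over tap3
- glue: bystander: squeeze bottle of glue, amber body 66 mm across, orange nozzle cap, 165 mm tall; leave it alone. Origin at the centre of its underside
- tape: bystander: roll of pale clear tape lying flat, 104 mm across, 25 mm high; leave it alone. Origin at the centre of its underside
- driver: bystander: screwdriver lying on the bench, about 200 mm long, black handle; leave it alone. Origin at the centre of its underside (at the middle of the tool)
- screw_tray: bystander: open steel tray of screws, 85 x 85 x 24 mm, on the bench right of the button console; leave it alone. Origin at the centre of its underside
- pen_pot: bystander: white pot with pens, 74 mm across, 145 mm tall with the pens; leave it alone. Origin at the centre of its underside
- die: bystander: round steel eyelet die, 60 mm across, 54 mm tall, standing on the press's base to the right of the valve box; leave it alone. Origin at the centre of its underside

How it is judged:
On the way, in this order (a step that is already met when the one before it is completed fails the run):
1. the stop button is pressed, alone (value of joint stop above 0.0035 m and value of joint each of start, vent below 0.0015 m), for 0.05 s.
2. then the air-dump button is pressed, alone (value of joint vent above 0.0035 m and value of joint each of stop, start below 0.0015 m), for 0.05 s.
3. then the start button is pressed, alone (value of joint start above 0.0035 m and value of joint each of stop, vent below 0.0015 m), for 0.05 s.
4. then the cover is lifted off the bench in the fingers (height (world z) of cover above 0.04 m and contact force between the fingers and cover above 1 N), for 0.2 s.
At the end, for the whole second after the job is handed in: Cover still in the gripper, level within 0.06 rad, underside 5 to 18 mm above the gasket's top, each of its four holes within 4 mm of its own threaded hole (the whole 6 mm thread shows in the 14 mm hole); it does not touch the press and all three buttons are up (horizontal distance between hole0 and tap0 below 0.004 m and horizontal distance between hole1 and tap1 below 0.004 m and horizontal distance between hole2 and tap2 below 0.004 m and horizontal distance between hole3 and tap3 below 0.004 m and z of cover in the frame of seat between 0.005 and 0.018 m and angle between cover's own z axis and vertical below 0.06 rad and linear speed of cover below 0.02 m/s and angular speed of cover below 0.15 rad/s and contact force between the fingers and cover above 1 N and contact force between cover and press below 0.2 N and value of joint each of stop, vent, start below 0.0015 m); the arm keeps its last pose, push and grip.
It fails at once if the cover knocks or touches down on the press (contact force between cover and press above 1 N).
It fails at once if another thing on the bench is knocked from its place (over 30 mm) (distance of any of glue, tape, driver, screw_tray, pen_pot, die from where it was at the start of the episode above 0.03 m).
It also fails if it takes over 58 s, if anything falls off the work surface, if the arm or the gripper's body presses on something with over 40 N, if the wrist force passes 120 N, or if a joint passes its speed limit or range.

## Robot

A 6-joint arm with a two-finger parallel gripper is mounted at the origin on the work surface. World frame = base frame: x ahead of the robot, y to its left, z up, the work surface at z = 0. Lengths are in m, angles in rad, forces in N, time in s.
With the tool pointing down it reaches from about 0.25 to 0.725 m from the base axis. Payload 4 kg.
Tool frame: the origin (TCP) lies midway between the tips of the shut fingers; the grasp point (between the pads) lies grip_point_offset behind it (grip_point_offset is the distance from the TCP to the grasp point, in m); z points along the fingers, y is the line along which they close (so a half turn about z gives the same grasp; the last joint's range is limited). The gripper opens to 85 mm and grips with 20 to 120 N. Pads are 22 mm wide; open, the fingers measure 114 mm over their backs; the gripper's body (76 mm by 85 mm) begins 54 mm behind the grasp point. The pads swing forward as they close: fully open they stand 13 mm farther back than shut.
Start: joints at [-1.236, 0.241, 0.005, 1.335, 0, 1.571], TCP at [0.164, -0.472, 0.231] pointing down, gripper open.
Joint ranges: [-2.72, 2.72], [-1.05, 1.87], [-1.09, 1.28], [-1.99, 2.15], [-1.42, 1.44], [-3.14, 3.14]. Speed limits (rad/s): [2.79, 2.79, 3.14, 3.14, 3.14, 3.14].

## Interface

Orientations are given as a unit quaternion [x, y, z, w].
In Python, from workcell import * gives the robot as it stands. The module is installed in compiled form; this text tells all that it offers.
- The arm moves only by the tool arm_command, never from a script. Its arguments are lists of equal length, an entry for each row: "slide": the shift along the tool's x, y, z in cm, a list of three; "spin": the turn about the tool's z in degrees. A call has exactly 5 rows; each row is the pose to reach, as a shift and turn from the pose commanded when the call began, along the tool's axes at that moment; what a row does not reach only later rows make up. A row lasts 1/8 s, in which the tool goes at most 62.5 mm and 10.7 degrees, less where a joint would pass 70% of its speed; a pose out of reach is approached as far as the arm can. A call with a gripper value outside its range is refused whole. "jaw" is the finger opening in cm, from 0 to 8.54, set as the call begins (left out, the last holds). The fingers move at their own pace and stop on an object; the grip force is fixed at half the most. Time passes only in rows, so rows that repeat a pose let the fingers close, or fill a call up. It gives the time, the measured TCP pose, the force, the opening and the grip force at its end, in the units of the state.
- get_obs(): the state, without advancing time (a new reading comes with each control period).
- camera(name): name is "scene" or "top" or "wrist"; returns a dict with "pixels" (400x640x3 uint8, red, green, blue), "range_z" (400x640 float32, m along the optical axis (not along the pixel's ray), 0 where there is no reading), "intrinsics" (3x3 intrinsics, pixels), "k1" (the pictures are not rectified: a ray, as slopes to the right and down, at radius r is drawn at 1 + k1 r^2 times it, then the intrinsics apply), "rvec" (rotation vector, rad) and "tvec" (3), from world to camera coordinates, as OpenCV has them. Camera axes: x right, y down, z forward; pixel columns grow to the right and rows downward; lengths in m; the calibration is good to about 2 mm. A picture is of the moment at which its call begins.
- job_done(): hands the job in; it is judged then, once.
Trained networks look in a picture, given as the dict that the camera call returned (one of the last four; its "shot" number tells which), for a name from the list of things; names that differ only in an ending like _2 or _b are one class to them, and where a whole thing is asked for, a point or a joint stands for the part that bears it (a point fixed in the world has none). Each returns a list of dicts, best first, with "confidence" (0 to 1); they miss things now and then, are a little off and sometimes report something else, mostly with a low value. They report only what shows in the picture. A call takes as long as a camera call.
- recognise(picture, thing): "centre" ([column, row] in pixels, amid what is visible of it).
- landmark_of(picture, thing): "centre" ([column, row] in pixels: a listed point, or the origin of a listed thing).
The state is a dict: "clock": time; "joint_pos": joint angles; "joint_vel": joint speeds; "tau": joint torques, N m; "eef_pos": TCP position; "tool_rot": TCP orientation; "ft_force": force on the tool from outside, world axes, zero at the start; "ft_torque": the same for the moment, N m; "grip_width": finger opening in m; "grasp_force": force on a finger pad.
Only numpy, scipy, OpenCV 4.12 (cv2) and the standard library are available. Lean on these libraries where they do the work, as an engineer would, in place of code of your own. Each camera call takes 0.05 s, during which the arm holds its last target. There are 200 camera calls.

## Working session

There is one attempt and no reset: what is moved stays moved. The work goes in short steps, Python scripts to look and compute and a tool call to move; the robot and the scene stay as the last step left them, time stands still between calls to the robot, and variables do not carry over. Pictures are saved under pics/ and viewed, at most 10 in all, crops included, and the job is handed in when it is done.

Besides the shell and the picture viewer there is one more tool, called after "Request:" as name(argument=value, ...) on one line, values as JSON. arm_command: Moves the arm, as the interface text tells. Its arguments: {"type":"object","properties":{"slide":{"type":"array","items":{"type":"array","items":{"type":"number"}}},"spin":{"type":"array","items":{"type":"number"}},"jaw":{"type":"number"}},"required":["slide","spin"]}

```bash
mkdir -p pics; cat > h.py <<'E'
from workcell import *
import numpy as np, cv2
from scipy.spatial.transform import Rotation as R
def px2ray(p,uv):
    K=np.array(p["intrinsics"]);s=np.array([(uv[0]-K[0,2])/K[0,0],(uv[1]-K[1,2])/K[1,1]])
    u=s.copy()
    for _ in range(20): u=s/(1+p["k1"]*(u@u))
    return np.array([u[0],u[1],1.])
def cam(p):
    M=R.from_rotvec(np.ravel(p["rvec"])).as_matrix();return M,np.ravel(p["tvec"])
def at_z(p,uv,z):
    M,t=cam(p);d=M.T@px2ray(p,uv);o=-M.T@t
    return o+d*(z-o[2])/d[2]
def at_d(p,uv):
    M,t=cam(p);c,r=int(round(uv[0])),int(round(uv[1]))
    w=p["range_z"][max(r-1,0):r+2,max(c-1,0):c+2];w=w[w>0]
    return M.T@(px2ray(p,uv)*np.median(w)-t) if len(w) else None
def proj(p,X):
    M,t=cam(p);c=M@np.array(X)+t;u=c[:2]/c[2];u=u*(1+p["k1"]*(u@u));K=np.array(p["intrinsics"])
    return u*[K[0,0],K[1,1]]+K[:2,2]
def save(p,n): cv2.imwrite("pics/"+n,p["pixels"][:,:,::-1])
E
python3 - <<'E'
from h import *
np.set_printoptions(precision=4,suppress=True)
o=get_obs();print(o["eef_pos"],o["tool_rot"],o["clock"],grip_point_offset if 'grip_point_offset' in globals() else o.keys())
zs=dict(stop_top=.078,vent_top=.074,start_top=.074,seat=.102,tap0=.102,tap1=.102,tap2=.102,tap3=.102,cover_handle=.052,cover=0,hole0=.006,hole1=.006,hole2=.006,hole3=.006,glue=0,tape=0,driver=0,screw_tray=0,pen_pot=0,die=.05)
for n in("top","scene"):
    p=camera(n);save(p,n+"1.png");print(n,p["shot"])
    for k,z in zs.items():
        for l in landmark_of(p,k)[:2]:
            if l["confidence"]>.3: print(k,round(l["confidence"],2),np.array(l["centre"]),at_z(p,l["centre"],z),at_d(p,l["centre"]))
print(get_obs()["clock"])
E
python3 -c "
import cv2;" 
```

```text
[ 0.1641 -0.4717  0.2304] [ 0.986   0.1666 -0.0002 -0.001 ] 0.0 0.0187
top 1
stop_top 0.47 [411.8 235.4] [ 0.4643 -0.2005  0.078 ] [ 0.4643 -0.2005  0.0777]
vent_top 0.44 [368.8 235.1] [ 0.4671 -0.0704  0.074 ] [ 0.4672 -0.0705  0.0731]
vent_top 0.37 [461.2 244. ] [ 0.4366 -0.3503  0.074 ] [ 0.4418 -0.3721  0.007 ]
start_top 0.59 [392.8 233.2] [ 0.4721 -0.1437  0.074 ] [ 0.4721 -0.1437  0.0739]
start_top 0.43 [425.2 191.9] [ 0.5996 -0.2496  0.074 ] [ 0.6001 -0.2502  0.0717]
seat 0.63 [377.2 180.5] [ 0.6311 -0.0983  0.102 ] [ 0.6356 -0.1006  0.0836]
tap0 0.97 [400.4 171.6] [ 0.6583 -0.1704  0.102 ] [ 0.6583 -0.1704  0.1021]
tap0 0.77 [358.6 169.9] [ 0.6654 -0.0424  0.102 ] [ 0.6651 -0.0423  0.1029]
tap1 0.97 [400.4 171.6] [ 0.6583 -0.1704  0.102 ] [ 0.6583 -0.1704  0.1021]
tap1 0.77 [358.6 169.9] [ 0.6654 -0.0424  0.102 ] [ 0.6651 -0.0423  0.1029]
tap2 0.97 [400.4 171.6] [ 0.6583 -0.1704  0.102 ] [ 0.6583 -0.1704  0.1021]
tap2 0.77 [358.6 169.9] [ 0.6654 -0.0424  0.102 ] [ 0.6651 -0.0423  0.1029]
tap3 0.97 [400.4 171.6] [ 0.6583 -0.1704  0.102 ] [ 0.6583 -0.1704  0.1021]
tap3 0.77 [35
[... 3174 characters left out ...]
.006 ] [0.5263 0.3085 0.0007]
hole2 0.75 [361.3 243.5] [0.5354 0.1677 0.006 ] [0.5359 0.1682 0.0068]
hole3 0.79 [402.  281.5] [0.5295 0.3106 0.006 ] [0.5263 0.3085 0.0007]
hole3 0.75 [361.3 243.5] [0.5354 0.1677 0.006 ] [0.5359 0.1682 0.0068]
glue 0.96 [281.  290.6] [0.772  0.1689 0.    ] [0.8037 0.2346 0.1128]
driver 0.92 [466.4 336.3] [0.5088 0.4903 0.    ] [0.5169 0.4923 0.0129]
screw_tray 0.78 [281.4 130. ] [ 0.4367 -0.3939  0.    ] [ 0.4376 -0.3923  0.0012]
screw_tray 0.62 [304.8 143.9] [ 0.4141 -0.2778  0.    ] [ 0.4715 -0.1888  0.0754]
pen_pot 0.71 [261.4 273. ] [0.7856 0.1012 0.    ] [0.7975 0.1318 0.0455]
die 0.72 [252.8 156.2] [ 0.6171 -0.2529  0.05  ] [ 0.6234 -0.238   0.0621]
2.1
```

View pics/top1.png

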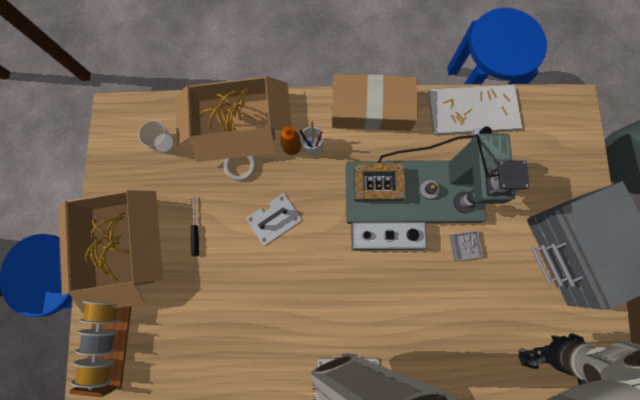

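View pics/scene1.png

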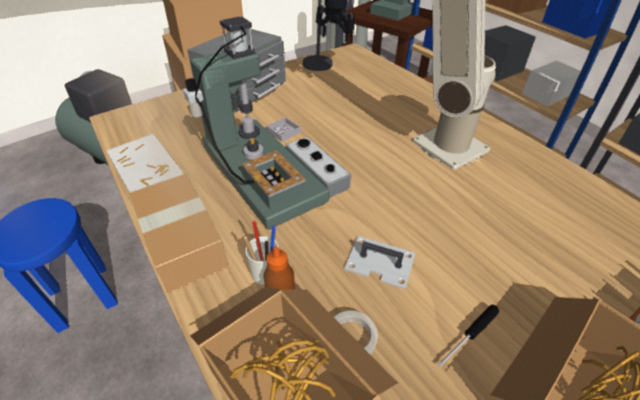

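The top view shows the console with its buttons at about (367,235), (390,235) and (412,235), the valve box at (378,181), and the cover at (273,217) turned about +0.56 rad. The scene view agrees on all of these. I'm moving above the console for a wrist-camera look.

Request:
arm_command(slide=[[5.2, -3.0, -0.8], [10.4, -6.0, -1.6], [15.6, -9.0, -2.4], [20.8, -12.0, -3.2], [26, -15, -4]], spin=[-10, -20, -30, -40, -50], jaw=0)

```text
clock: 2.72
eef_pos: [0.3616, -0.2436, 0.2718]
tool_rot: [0.822, 0.57, 0.0, 0.0]
ft_force: [-0.3, -1.3, 0.6]
grip_width: 0.0001
grasp_force: 0.0
```

Request:
arm_command(slide=[[4.0, 1.3, -1], [8.0, 2.6, -2], [12, 3.9, -3], [13.7, 4.3, -3], [13.7, 4.3, -3]], spin=[-10, -20.5, -20.5, -20.5, -20.5])

```text
clock: 3.35
eef_pos: [0.4494, -0.1319, 0.3008]
tool_rot: [0.708, 0.706, -0.0, -0.0]
ft_force: [-0.5, 0.4, 0.3]
grip_width: 0.0
grasp_force: 0.0
```

```bash
python3 - <<'E'
from h import *
np.set_printoptions(precision=4,suppress=True)
o=get_obs();print(o["eef_pos"],o["tool_rot"],o["joint_pos"])
p=camera("wrist");save(p,"w1.png");M,t=cam(p);print(-M.T@t,M[2])
for k,z in dict(stop_top=.078,vent_top=.074,start_top=.074,seat=.102,tap0=.102).items():
    for l in landmark_of(p,k)[:4]: print(k,round(l["confidence"],2),np.array(l["centre"]),at_z(p,l["centre"],z),at_d(p,l["centre"]))
E
```

```text
[ 0.4494 -0.1319  0.3008] [ 0.7084  0.7058 -0.0005 -0.0003] [-0.2851  0.1586  0.0817  1.4949 -0.0005  1.2894]
[ 0.4507 -0.0573  0.4437] [-0.0016 -0.2931 -0.9561]
stop_top 0.69 [338.7 229.5] [ 0.4718 -0.2063  0.078 ] [ 0.4718 -0.2064  0.0779]
stop_top 0.57 [449.7 203.4] [ 0.6016 -0.174   0.078 ] [ 0.5935 -0.1678  0.0975]
vent_top 0.64 [340.  107.8] [ 0.4718 -0.0658  0.074 ] [ 0.4717 -0.0658  0.0746]
start_top 0.68 [338.3 171.8] [ 0.4707 -0.1367  0.074 ] [ 0.4707 -0.1366  0.0743]
start_top 0.59 [442.1 260.3] [ 0.6021 -0.2501  0.074 ] [ 0.6028 -0.2509  0.0724]
seat 0.72 [494.3 145.7] [ 0.6314 -0.1035  0.102 ] [ 0.639  -0.1054  0.0876]
tap0 0.89 [448.7 203.5] [ 0.5906 -0.1665  0.102 ] [ 0.5924 -0.1679  0.0976]
tap0 0.85 [463.5  85.4] [ 0.592 -0.044  0.102] [ 0.5937 -0.0439  0.0978]
tap0 0.82 [521.9 202.8] [ 0.6713 -0.166   0.102 ] [ 0.675  -0.1678  0.0963]
tap0 0.73 [545.6  85. ] [ 0.6738 -0.0436  0.102 ] [ 0.6757 -0.0435  0.099 ]
```

View pics/w1.png

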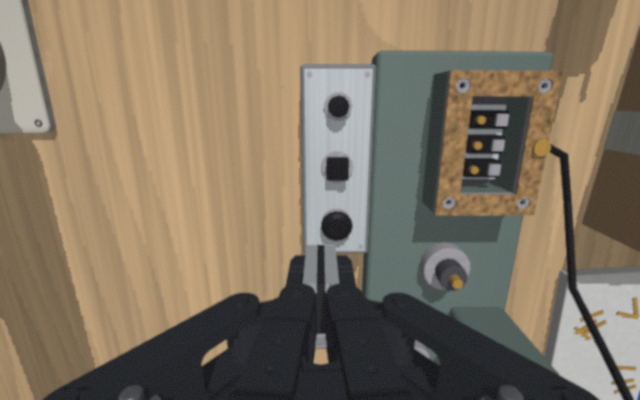

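The wrist picture shows the vent at (340,108), start at (338,172), stop at (337,226), the four taps and the elbow at (543,148). Button spacing measures 70 and 71 mm and the heights match the given values. Pressing stop now.

Request:
arm_command(slide=[[-4, 1.2, 4], [-7.4, 2.2, 8.5], [-7.4, 2.2, 14.4], [-7.4, 2.2, 20.4], [-7.4, 2.2, 22.9]], spin=[0, 0, 0, 0, 0])

```text
clock: 4.28
eef_pos: [0.4677, -0.2063, 0.0699]
tool_rot: [0.71, 0.704, -0.001, -0.003]
ft_force: [-25.7, 9.1, 121.1]
grip_width: -0.0002
grasp_force: 64.5
```

```bash
python3 - <<'E'
from h import *
o=get_obs();print(o["eef_pos"],o["ft_force"])
E
```

```text
[ 0.46770138 -0.20634816  0.06986339] [-25.72760019   9.07406099 121.10882531]
```

The wrist force reached 121 N, because the last row came in too fast and overshot the button's bottom stop. I'll lift off and make the next presses much gentler.

Request:
arm_command(slide=[[0, 0, -0.3], [0, 0, -2.0], [4, 0, -3.5], [9, 0, -3.5], [14.0, 0, -2.8]], spin=[0, 0, 0, 0, 0])

```text
clock: 4.9
eef_pos: [0.4724, -0.0663, 0.1012]
tool_rot: [0.71, 0.704, 0.001, 0.001]
ft_force: [0.5, -0.5, -0.2]
grip_width: 0.0
grasp_force: 0.0
```

```bash
python3 - <<'E'
from h import *
o=get_obs();print(o["eef_pos"],o["ft_force"],o["tool_rot"])
E
```

```text
[ 0.47237534 -0.06629411  0.10118712] [ 0.54991221 -0.52544946 -0.16671339] [0.70997833 0.70422224 0.00080607 0.00107696]
```

Request:
arm_command(slide=[[0, 0, 1.6], [0, 0, 2.5], [0, 0, 2.8], [0, 0, 3.0], [0, 0, 3.0]], spin=[0, 0, 0, 0, 0])

```text
clock: 5.52
eef_pos: [0.4715, -0.067, 0.0705]
tool_rot: [0.709, 0.705, -0.0, -0.0]
ft_force: [-2.4, 1.3, 4.2]
grip_width: -0.0002
grasp_force: 1.7
```

Request:
arm_command(slide=[[0, 0, 0.1], [0, 0, 0.15], [0, 0, 0.15], [0, 0, -1.5], [-3.5, 0, -2.8]], spin=[0, 0, 0, 0, 0])

```text
clock: 6.15
eef_pos: [0.4727, -0.1004, 0.0987]
tool_rot: [0.708, 0.707, 0.001, 0.0]
ft_force: [1.7, -0.3, -0.3]
grip_width: 0.0006
grasp_force: 0.0
```

Request:
arm_command(slide=[[-3.6, 0, 0], [-3.6, 0, 1.5], [-3.6, 0, 2.3], [-3.6, 0, 2.7], [-3.6, 0, 2.95]], spin=[0, 0, 0, 0, 0])

```text
clock: 6.78
eef_pos: [0.4708, -0.1369, 0.0686]
tool_rot: [0.709, 0.706, -0.001, -0.0]
ft_force: [-3.7, -0.5, 5.0]
grip_width: 0.0002
grasp_force: 2.3
```

Request:
arm_command(slide=[[0, 0, 0], [0, 0, 0], [0, 0, -1.5], [1.0, 0, -7], [5, 0, -13]], spin=[0, 0, 0, 0, 0])

```text
clock: 7.4
eef_pos: [0.4725, -0.0933, 0.193]
tool_rot: [0.71, 0.704, 0.001, 0.001]
ft_force: [1.3, 0.4, -0.2]
grip_width: -0.0002
grasp_force: 0.0
```

Request:
arm_command(slide=[[5.5, 2.2, -0.8], [11, 4.4, -1.6], [16.5, 6.6, -2.4], [22, 8.8, -3], [24.9, 10.2, -3]], spin=[-8, -16, -24, -32, -32], jaw=6)

```text
clock: 8.02
eef_pos: [0.5766, 0.1592, 0.2224]
tool_rot: [0.486, 0.874, 0.002, 0.001]
ft_force: [-0.5, 0.2, 0.9]
grip_width: 0.0602
grasp_force: 0.0
```

```bash
python3 - <<'E'
from h import *
np.set_printoptions(precision=4,suppress=True)
camera("top");p=camera("wrist");save(p,"w2.png")
o=get_obs();print(o["eef_pos"],o["tool_rot"],o["joint_pos"],o["clock"])
for k,z in dict(cover_handle=.052,hole0=.006,cover=0).items():
    for l in landmark_of(p,k)[:4]: print(k,round(l["confidence"],2),np.array(l["centre"]),at_z(p,l["centre"],z),at_d(p,l["centre"]))
E
```

```text
[0.5766 0.1595 0.2212] [0.4852 0.8744 0.0014 0.0006] [0.2693 0.4405 0.2642 1.3916 0.0012 1.2825] 8.125
cover_handle 0.59 [315.7  90.3] [0.5318 0.2306 0.052 ] [0.5318 0.2306 0.0524]
hole0 0.91 [356.4  23. ] [0.5317 0.3065 0.006 ] [ 0.5316  0.3079 -0.0001]
hole0 0.68 [355.5 147.5] [0.5989 0.2041 0.006 ] [0.5999 0.2037 0.    ]
hole0 0.68 [425.8 286. ] [0.7694 0.1072 0.006 ] [0.6087 0.1888 0.2554]
hole0 0.59 [281.6 148.6] [0.5311 0.1604 0.006 ] [0.531  0.1594 0.0002]
cover 0.66 [316.2  88.8] [0.5304 0.2332 0.    ] [0.5315 0.2319 0.0528]
cover 0.2 [281.1 149. ] [0.5307 0.1587 0.    ] [0.5308 0.1587 0.0003]
```

View pics/w2.png

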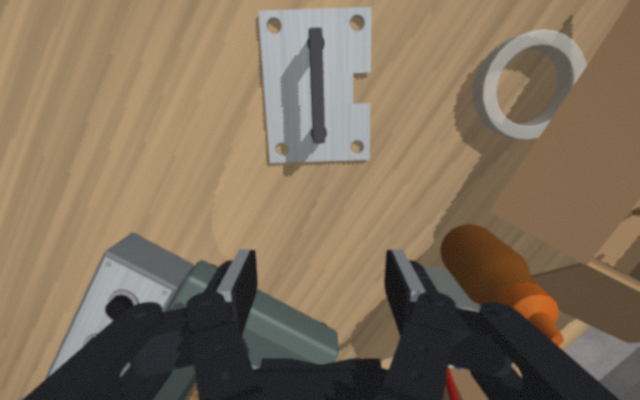

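The notch is at (362,88), on the tool's +y side. The handle bar runs (315,33)–(318,138) and the holes are at (274,25), (357,22), (281,149) and (356,147). The cover's yaw is about 0.577 rad and the bar is centred about 8.5 cm ahead along tool x.

Request:
arm_command(slide=[[4.5, 0, 3.5], [8.5, 0, 8], [8.5, 0, 13.5], [8.5, 0, 17.8], [8.5, 0, 19.4]], spin=[-1, -1, -1, -1, -1])

```text
clock: 8.9
eef_pos: [0.5284, 0.2259, 0.0246]
tool_rot: [0.48, 0.877, -0.002, -0.001]
ft_force: [-0.8, -0.2, 0.4]
grip_width: 0.06
grasp_force: 0.0
```

Request:
arm_command(slide=[[0, 0, 0], [0, 0, 0], [0, 0, 0], [0, 0, 0], [0, 0, 0]], spin=[0, 0, 0, 0, 0], jaw=0)

```text
clock: 9.52
eef_pos: [0.5326, 0.2286, 0.0293]
tool_rot: [0.48, 0.877, 0.002, 0.002]
ft_force: [0.8, -2.2, 7.2]
grip_width: 0.0109
grasp_force: 60.0
```

Request:
arm_command(slide=[[0, 0, -1], [0, 0, -3], [0, 0, -6], [0, 0, -10], [0, 0, -14]], spin=[0, 0, 0, 0, 0])

```text
clock: 10.15
eef_pos: [0.5292, 0.2276, 0.1673]
tool_rot: [0.48, 0.878, -0.001, -0.001]
ft_force: [0.1, -0.4, -4.7]
grip_width: 0.0106
grasp_force: 58.6
```

Request:
arm_command(slide=[[0, 0, -2], [0, 0, -3], [0, 0, -3], [0, 0, -3], [0, 0, -3]], spin=[0, 0, 0, 0, 0])

```text
clock: 10.78
eef_pos: [0.5297, 0.2276, 0.1954]
tool_rot: [0.48, 0.877, -0.001, -0.001]
ft_force: [0.1, -0.2, -5.0]
grip_width: 0.0106
grasp_force: 58.7
```

```bash
python3 - <<'E'
from h import *
np.set_printoptions(precision=4,suppress=True)
p=camera("wrist");save(p,"w3.png")
o=get_obs();print(o["eef_pos"],o["tool_rot"],o["ft_force"],o["ft_torque"],o["clock"])
for k in ("hole0","cover_handle"):
    for l in landmark_of(p,k)[:5]: print(k,round(l["confidence"],2),np.array(l["centre"]),at_d(p,l["centre"]))
E
```

```text
[0.5298 0.2277 0.1956] [ 0.4796  0.8775 -0.0009 -0.0007] [ 0.3765 -0.4581 -5.0208] [-0.0253 -0.0186 -0.0549] 10.825
hole0 0.69 [400.3 112.9] [0.5637 0.3227 0.0007]
hole0 0.66 [237.5 115.7] [0.4282 0.2326 0.0003]
cover_handle 0.95 [318.8 271.3] [0.5259 0.2334 0.2185]
```

View pics/w3.png

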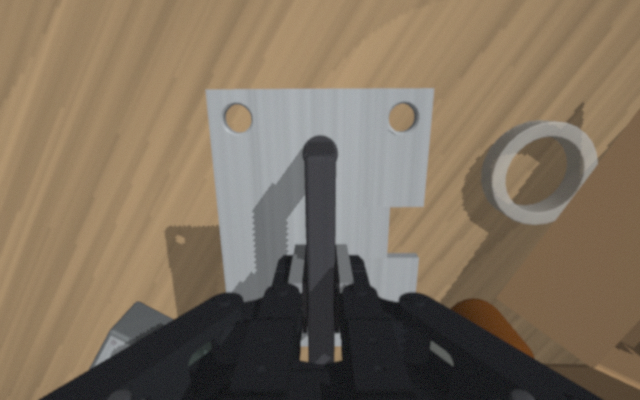

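The cover is in the fingers. Front holes show at (237,117) and (403,116), with the notch at (405,231). Next I'll measure level and the cover's pose in the tool from the depth image.

```bash
cat >> h.py <<'E'
def cover_pose(p,zg):
    """zg: guess of plate top z. Returns plane tilt, hole0, hole2, centre, yaw (world)"""
    M,t=cam(p);D=p["range_z"];vv,uu=np.mgrid[0:400,0:640];K=np.array(p["intrinsics"])
    s=cv2.undistortPoints(np.stack([uu,vv],-1).reshape(-1,1,2).astype(np.float64),K,np.array([p["k1"],0,0,0.]),R=None,P=None).reshape(-1,2)
    W=((np.c_[s,np.ones(len(s))]*D.reshape(-1,1))-t)@M
    m=((D.reshape(-1)>0)&(abs(W[:,2]-zg)<.012)).reshape(400,640).astype(np.uint8)
    n,lab,st,_=cv2.connectedComponentsWithStats(m);lab=lab==1+np.argmax(st[1:,4])
    P=W[lab.reshape(-1)];A=np.c_[P[:,:2]-P[:,:2].mean(0),np.ones(len(P))];c=np.linalg.lstsq(A,P[:,2],rcond=None)[0]
    r=P[:,2]-A@c;ok=abs(r)<.003;c=np.linalg.lstsq(A[ok],P[ok,2],rcond=None)[0];zt=c[2]
    print("plate n",ok.sum(),"slopes",c[:2],"z mean",zt,"rms",r[ok].std())
    g=cv2.cvtColor(p["pixels"],cv2.COLOR_RGB2HSV)
    sat=((g[:,:,1]>60)|(~lab)).astype(np.uint8)
    cs,_=cv2.findContours((1-lab.astype(np.uint8)),cv2.RETR_LIST,cv2.CHAIN_APPROX_NONE);hs=[]
    for q in cs:
        a=cv2.contourArea(q)
        if 150<a<2500:
            (x,y),ax,_=cv2.fitEllipse(q) if len(q)>5 else ((0,0),(1,9),0)
            if min(ax)/max(ax)>.7:
                w=at_z(p,(x,y),zt);hs.append(w);print("hole px",x,y,ax,w)
    return hs,zt
E
python3 - <<'E'
from h import *
np.set_printoptions(precision=4,suppress=True)
p=camera("wrist");o=get_obs();print(o["eef_pos"],o["tool_rot"])
hs,zt=cover_pose(p,.172)
print(R.from_quat(o["tool_rot"]).as_matrix()[:,2])
R_=R.from_quat(o["tool_rot"])
for h in hs: print(R_.inv().apply(h-o["eef_pos"]))
E
```

```text
[0.5302 0.2278 0.1963] [ 0.4796  0.8775 -0.0004 -0.0003]
plate n 32764 slopes [-0.0025 -0.0013] z mean 0.17308879730520388 rms 0.0006524164219040264
hole px 238.1537628173828 118.38481903076172 (23.760385513305664, 27.620250701904297) [0.4612 0.2613 0.1731]
hole px 400.97576904296875 117.50798034667969 (23.986919403076172, 27.621801376342773) [0.5285 0.3049 0.1731]
[-0.0008 -0.0004 -1.    ]
[ 0.0654 -0.04    0.0233]
[0.0658 0.0402 0.0232]
```

Request:
arm_command(slide=[[-3, -0.9, 0], [-7.5, -2.1, -0.5], [-12, -3.4, -1], [-16.5, -4.7, -1], [-21, -6.0, -1]], spin=[3, 8, 13, 18, 22])

```text
clock: 11.6
eef_pos: [0.5937, 0.0174, 0.2069]
tool_rot: [0.639, 0.769, 0.0, 0.0]
ft_force: [1.5, 0.8, -4.3]
grip_width: 0.0109
grasp_force: 58.7
```

```bash
python3 - <<'E'
from h import *
np.set_printoptions(precision=4,suppress=True)
o=get_obs();print(o["eef_pos"],o["tool_rot"],o["clock"])
r=R.from_quat(o["tool_rot"]);print(r.inv().apply(np.array([.632,-.1096,.19])-o["eef_pos"])*100, "spin", np.degrees(2*np.arctan2(o["tool_rot"][1],o["tool_rot"][0])-np.pi/2))
E
```

```text
[0.5937 0.0174 0.2069] [0.6391 0.7691 0.0002 0.0001] 11.6
[-13.186    1.4369   1.691 ] spin 10.552404579611634
```

Request:
arm_command(slide=[[-4, 0.4, 0], [-8, 0.9, 0.3], [-11, 1.2, 0.7], [-13.2, 1.4, 1.2], [-13.2, 1.4, 1.7]], spin=[3, 6, 9, 10.5, 10.5])

```text
clock: 12.22
eef_pos: [0.6317, -0.1099, 0.189]
tool_rot: [0.707, 0.708, -0.0, -0.0]
ft_force: [-0.3, 0.7, -4.0]
grip_width: 0.011
grasp_force: 58.7
```

```bash
python3 - <<'E'
from h import *
np.set_printoptions(precision=4,suppress=True)
p=camera("wrist");save(p,"w4.png");o=get_obs();print(o["eef_pos"],o["tool_rot"])
hs,zt=cover_pose(p,o["eef_pos"][2]-.0233)
for k in ("tap0",):
    for l in landmark_of(p,k)[:5]: print(k,round(l["confidence"],2),np.array(l["centre"]),at_z(p,l["centre"],.102))
E
```

```text
[ 0.631  -0.1085  0.1882] [ 0.7062  0.708  -0.0004 -0.0011]
plate n 32771 slopes [-0.0016  0.001 ] z mean 0.16598148379881988 rms 0.0006502413174681233
hole px 238.1413116455078 118.29374694824219 (23.820037841796875, 27.452245712280273) [ 0.592 -0.044  0.166]
hole px 401.0955505371094 117.47550964355469 (23.825489044189453, 27.726449966430664) [ 0.6722 -0.0436  0.166 ]
tap0 0.91 [383.8 113.7] [ 0.6756 -0.0443  0.102 ]
tap0 0.59 [256.1 113.8] [ 0.5888 -0.0444  0.102 ]
```

View pics/w4.png

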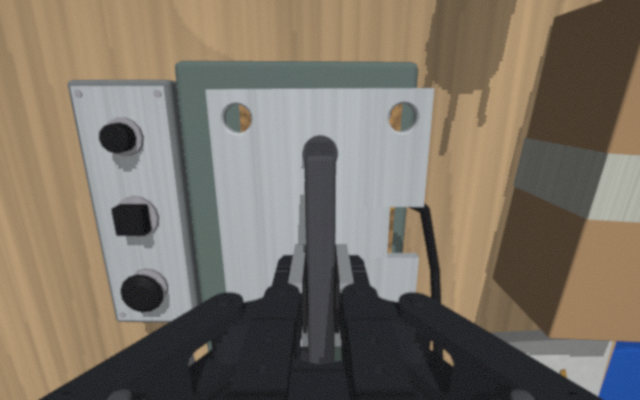

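Request:
arm_command(slide=[[0, 0, 0.8], [0, 0, 1.7], [0, 0, 2.6], [0, 0, 3.2], [0, 0, 3.4]], spin=[0, 0, 0, 0, 0])

```text
clock: 12.95
eef_pos: [0.6312, -0.1082, 0.1551]
tool_rot: [0.706, 0.708, -0.0, -0.0]
ft_force: [-0.2, 0.2, -4.7]
grip_width: 0.0108
grasp_force: 58.6
```

Request:
arm_command(slide=[[0, 0, 0.2], [0, 0, 0.5], [0, 0, 0.8], [0, 0, 1.0], [0, 0, 1.0]], spin=[0, 0, 0, 0, 0])

```text
clock: 13.58
eef_pos: [0.6314, -0.1083, 0.1456]
tool_rot: [0.706, 0.708, -0.0, -0.0]
ft_force: [0.7, 0.6, -4.6]
grip_width: 0.0106
grasp_force: 58.6
```

```bash
python3 - <<'E'
from h import *
np.set_printoptions(precision=4,suppress=True)
camera("top");p=camera("wrist");o=get_obs();print(o["eef_pos"],o["tool_rot"],o["clock"])
hs,zt=cover_pose(p,o["eef_pos"][2]-.0233)
for l in landmark_of(p,"tap0")[:5]: print(round(l["confidence"],2),np.array(l["centre"]),at_z(p,l["centre"],.102))
i=p["pixels"][85:150,205:435,::-1];cv2.imwrite("pics/w5.png",cv2.resize(i,None,fx=3.4,fy=3.4,interpolation=cv2.INTER_CUBIC))
E
```

```text
[ 0.6316 -0.1083  0.1459] [0.706  0.7082 0.     0.0001] 13.675
plate n 32766 slopes [-0.0015  0.0005] z mean 0.12267022782792374 rms 0.0006503512116490563
hole px 238.15859985351562 118.3908920288086 (23.7648868560791, 27.599782943725586) [ 0.5917 -0.0426  0.1227]
hole px 401.05377197265625 117.51854705810547 (23.899179458618164, 27.6051082611084) [ 0.6719 -0.042   0.1227]
0.92 [397.9 119.8] [ 0.6752 -0.0442  0.102 ]
```

View pics/w5.png

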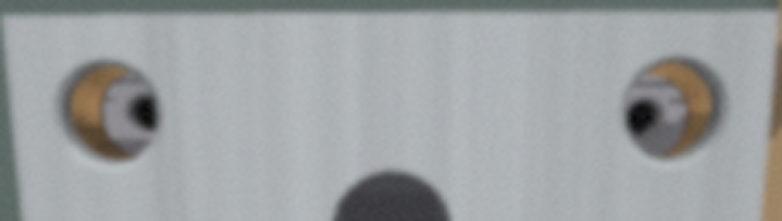

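The left thread sits at crop (146,110), right of its hole's centre, and the right thread at (642,117), left of its hole's centre. The x offset is roughly symmetric, which is parallax, so I'll quantify it.

```bash
python3 - <<'E'
from h import *
np.set_printoptions(precision=4,suppress=True)
p=camera("wrist");g=cv2.cvtColor(p["pixels"],cv2.COLOR_RGB2GRAY).astype(float)
T=[]
for x0,x1 in((228,256),(386,412)):
    s=g[106:132,x0:x1];w=np.clip(45-s,0,None);v,u=np.mgrid[106:132,x0:x1]
    w[(np.hypot(u-(247.9 if x0<300 else 393.8),v-118.5)>6)]=0
    uv=[(w*u).sum()/w.sum(),(w*v).sum()/w.sum()];T.append(uv);print(uv,w.sum(),at_d(p,uv))
for z in(.102,.099,.096,.092):
    a,b=[at_z(p,t,z) for t in T];print(z,a,b,np.linalg.norm(a-b),(a+b)/2)
    # hole centre mid, both top/bottom surfaces
q=camera("top")
for l in landmark_of(q,"tap0")[:5]+landmark_of(q,"cover_handle")[:1]: print(l["confidence"],at_d(q,l["centre"]))
E
```

```text
[np.float64(247.22201492537314), np.float64(117.41231343283582)] 536.0 [ 0.5902 -0.0436  0.0945]
[np.float64(392.82179487179485), np.float64(118.82307692307693)] 780.0 [ 0.674  -0.0441  0.095 ]
0.102 [ 0.5918 -0.0432  0.102 ] [ 0.6725 -0.0437  0.102 ] 0.08072805561978971 [ 0.6322 -0.0435  0.102 ]
0.099 [ 0.5912 -0.0434  0.099 ] [ 0.6732 -0.0439  0.099 ] 0.08202393151172425 [ 0.6322 -0.0436  0.099 ]
0.096 [ 0.5905 -0.0435  0.096 ] [ 0.6738 -0.0441  0.096 ] 0.0833198074036589 [ 0.6322 -0.0438  0.096 ]
0.092 [ 0.5897 -0.0437  0.092 ] [ 0.6747 -0.0443  0.092 ] 0.0850476419262385 [ 0.6322 -0.044   0.092 ]
0.87 [ 0.6596 -0.0414  0.1233]
0.3 [ 0.4304 -0.381   0.0079]
0.83 [ 0.5131 -0.0429  0.6249]
```

Request:
arm_command(slide=[[-0.05, 0, 0.1], [-0.1, 0, 0.2], [-0.1, 0, 0.3], [-0.1, 0, 0.3], [-0.1, 0, 0.3]], spin=[0.3, 0.6, 0.6, 0.6, 0.6])

```text
clock: 14.55
eef_pos: [0.6315, -0.1093, 0.1428]
tool_rot: [0.71, 0.705, -0.0, 0.0]
ft_force: [0.1, -1.0, -4.7]
grip_width: 0.0106
grasp_force: 58.7
```

Request:
arm_command(slide=[[0, 0, 0], [0, 0, 0], [0, 0, 0], [0, 0, 0], [0, 0, 0]], spin=[0, 0, 0, 0, 0])

```text
clock: 15.18
eef_pos: [0.6315, -0.1093, 0.1428]
tool_rot: [0.71, 0.705, 0.0, 0.0]
ft_force: [-0.1, 0.5, -4.9]
grip_width: 0.0106
grasp_force: 58.7
```

```bash
python3 - <<'E'
from h import *
np.set_printoptions(precision=4,suppress=True)
p=camera("wrist");o=get_obs();print(o["eef_pos"],o["tool_rot"],o["clock"],o["joint_vel"],o["ft_force"])
hs,zt=cover_pose(p,o["eef_pos"][2]-.0233)
i=p["pixels"][85:150,205:435,::-1];a=cv2.resize(i,None,fx=3.4,fy=3.4,interpolation=cv2.INTER_CUBIC)
q=camera("scene");b=cv2.resize(q["pixels"][110:230,190:370,::-1],(782,390),interpolation=cv2.INTER_CUBIC)
cv2.imwrite("pics/w6.png",np.vstack([a[:,:782],b]))
E
```

```text
[ 0.6315 -0.1093  0.1428] [ 0.7097  0.7045 -0.     -0.    ] 15.225 [0.0012 0.0002 0.0008 0.0015 0.     0.0003] [-0.2168 -0.2257 -3.9177]
plate n 32764 slopes [-0.0012  0.0005] z mean 0.11975475041820974 rms 0.0006536833758396548
hole px 238.18276977539062 118.40411376953125 (23.745412826538086, 27.56348419189453) [ 0.5924 -0.0432  0.1198]
hole px 401.05377197265625 117.51854705810547 (23.899179458618164, 27.6051082611084) [ 0.6726 -0.0434  0.1198]
```

View pics/w6.png

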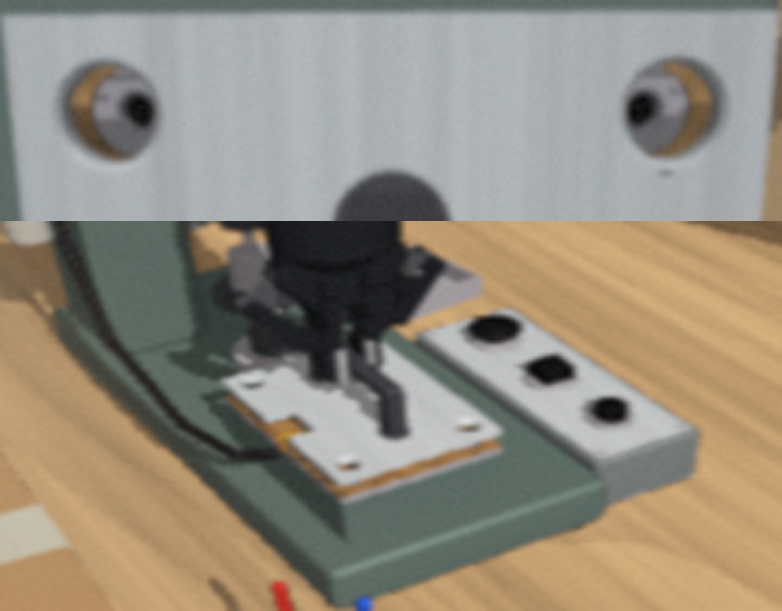

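The threads are at (140,110) and (640,108) in the crop, symmetric inside their holes. The scene view shows the cover level over the gasket, notch over the brass elbow and all three buttons up. Errors come out under 1 mm, so I'm handing in.

```bash
python3 -c "
from workcell import *
print(job_done())"
```

```text
the job is handed in; nothing more can be done
None
```

I pressed stop, air-dump and start in that order and handed the job in with the cover held level and steady about 12 mm above the gasket, its two visible holes within about 1 mm of their threads, but the stop press spiked the wrist force to about 121–124 N, over the 120 N limit, so the run may be judged failed on that.

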